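# Hang the grinder's guard door on its hinge post

## Task

Two guard doors stand upright in the slotted steel rack. Take the larger one, whose two hinge knuckles are as far apart as the two upright pins on the post beside the bench grinder, and hang it on that post: bring it in level from the side, lower both knuckles onto their pins at once, and only let go when the door is all the way down. Leave the smaller door in the rack.

Things in the scene. Friction and masses are not known exactly. Their poses are not given: they have to be found in the camera images.
- guard_door: Larger guard door, 0.6 kg, upright in a rack slot. Origin on its hinge axis, level with the panel's underside; z up, y out at the hinge side, x across. Panel y -208 to -28, z 0 to 180, 12 thick. Two ring knuckles on the axis: outer dia 36, through bore 26, z 35-60 and 135-160. Grip the solid top rail (z 138-180) from above at y -118, about its centre of mass, closing along x.
- small_door: Smaller guard door of the same make, 150 wide x 140 high x 12 thick, knuckles only 55 apart, in the rack's other slot (which one varies). Origin and axes as on the larger door. It does not fit the post; leave it standing.
- rack: Fixed steel rack, 200 x 130, 50 high; origin under its centre, z up. Two slots along its y, at x -65 and +65, each 16 wide with floor at z 8; doors stand with their y along the rack's y, hinge side to +y. Lift a door straight up at least 50 to free it; then it can go out along +y.
- hinge_post: Fixed post, 192 high, by the grinder. Origin on the pins' axis at table level; z up, y to the post (y 62), so the door hangs freely to -y. Pins point up from brackets 8 thick with tops at z 55 and 155; each 30 high, dia 22 at foot, tapering to 6. Hung, the door's origin is on this axis at z 20, any swing. Raised 35 to 60 above that, it slides in level from -y, lower knuckle under upper bracket.
Mind the look-alikes: they are no part of the job. What is shaped like the guard_door but orange or turquoise is not meant.

How it is judged (in metres and radians):
On the way:
1. the larger door is lowered onto both pins while still held (horizontal distance between guard_door and hinge_post below 0.012 m and z of guard_door in the frame of hinge_post below 0.032 m and angle between guard_door's own z axis and vertical below 0.17 rad and contact force between guard_door and the fingers above 1 N), for 0.1 s.
At the end, for the whole second after the job is handed in: The larger door hangs on both pins, fully down (its origin within 10 mm of the pin axis and less than 28 mm above the post's origin; 20 when home), upright within 8 degrees, let go and at rest; the smaller door is within 30 mm of where it stood (horizontal distance between guard_door and hinge_post below 0.01 m and z of guard_door in the frame of hinge_post below 0.028 m and angle between guard_door's own z axis and vertical below 0.14 rad and linear speed of guard_door below 0.03 m/s and distance of small_door from where it was at the start of the episode below 0.03 m); the robot touches nothing.
It fails at once if the smaller door is moved by more than 60 mm (distance of small_door from where it was at the start of the episode above 0.06 m).
It also fails if it takes over 48 s, if anything falls off the work surface, if the arm or the gripper's body presses on something with over 40 N, if the wrist force passes 120 N, or if a joint passes its speed limit or range.

## Robot

A 6-joint arm with a two-finger parallel gripper is mounted at the origin on the work surface. World frame = base frame: x ahead of the robot, y to its left, z up, the work surface at z = 0. Lengths are in mm, angles in rad, forces in N, time in s.
With the tool pointing down it reaches from about 350 to 875 mm from the base axis. Payload 15.5 kg.
Tool frame: the origin (TCP) lies between the finger pads; the fingertips stand 14 mm ahead of it and the grasp point (between the pads) lies 5 mm behind it; z points along the fingers, y is the direction in which the jaws open and shut (so a half turn about z gives the same grasp; the last joint's range is limited). The gripper opens to 85 mm and grips with 20 to 120 N. Pads are 22 mm wide; open, the fingers measure 114 mm over their backs; the gripper's body (76 mm by 85 mm) begins 54 mm behind the grasp point. The pads swing forward as they close: fully open they stand 13 mm farther back than shut.
Start: joints at [1.04, 0.494, 1.345, -0, 1.302, -0.096], TCP at [263.264, 566.85, 245.277] pointing down, gripper open.
Joint ranges: [-2.91, 2.91], [-0.82, 2.16], [0.22, 2.67], [-1.22, 4.37], [0.12, 2.79], [-3.08, 3.08]. Speed limits (rad/s): [1.89, 1.89, 2.57, 3.01, 3.01, 3.01].

## Interface

Orientations are given as a unit quaternion [x, y, z, w].
In Python, from workcell import arm gives the robot as it stands.
- The arm moves only by the tool send_rows, never from a script. Its argument "series" is a list that holds one entry, the list of rows, each a list of 7 numbers: the turn, a rotation vector about the world's x, y, z in degrees, then the shift along the world's x, y, z in mm, then the opening, from -1 (shut) to 1 (fully open), so that 0 is half open. A call has 1 to 20 rows; each row shifts and turns the pose as measured when the row begins; what a row does not reach is not made up. A row lasts 1/8 s, in which the tool goes at most 62.5 mm and 10.7 degrees, less where a joint would pass 70% of its speed; a pose out of reach is approached as far as the arm can. A call with a gripper value outside its range is refused whole. The fingers move at their own pace and stop on an object; the grip force is fixed at half the most. Time passes only in rows, so rows that do not move let the fingers close. It gives the time, the measured TCP pose, the force and the opening at its end, in the units of the state.
- arm.read_state(): the state, without advancing time (a new reading comes with each control period).
- arm.capture(name): name is "scene" or "side" or "wrist"; returns the picture (480x640x3 uint8, blue, green, red); there is no depth.
- arm.camera_info(name): a dict with "mtx" (3x3 intrinsics, pixels), "camera_from_world" (4x4, takes a point from world to camera coordinates). Camera axes: x right, y down, z forward; pixel columns grow to the right and rows downward; lengths in mm; the calibration is good to about 2 mm. A picture is of the moment at which its call begins: read the wrist's pose just before it. camera_info takes no time and is no camera call; for the wrist camera it gives the pose at the moment of the call.
- arm.finish_job(): hands the job in, once; it reports no verdict.
The state is a dict: "t": time; "q": joint angles; "joint_vel": joint speeds; "joint_torque": joint torques, N m; "ee_pos": TCP position; "tcp_rot": TCP orientation; "force": force on the tool from outside, world axes, zero at the start; "ft_torque": the same for the moment, N m; "grip_width": finger opening in mm.
Only numpy, scipy, OpenCV 4.12 (cv2) and the standard library are available. Lean on these libraries where they do the work, as an engineer would, in place of code of your own. Each camera call takes 0.05 s, during which the arm holds its last target. There are 200 camera calls.

## Working session

There is one attempt and no reset: what is moved stays moved. The work goes in short steps, Python scripts to look and compute and a tool call to move; the robot and the scene stay as the last step left them, time stands still between calls to the robot, and variables do not carry over. Pictures are saved under pics/ and viewed, about 8 in all and at most 12, crops included, and the job is handed in when it is done.

Besides the shell and the picture viewer there is one more tool, called after ">>>" in YAML: its name, and indented under it one key for each argument. send_rows: Moves the arm, as the interface text tells. Its arguments: {"type":"object","properties":{"series":{"type":"array","items":{"type":"array","items":{"type":"array","items":{"type":"number"}}}}},"required":["series"]}

```bash
mkdir -p pics; ls; python3 - <<'E'
from workcell import arm
import cv2,numpy as np
s=arm.read_state();print({k:np.round(v,3) for k,v in s.items()})
for n in("scene","side"):
    cv2.imwrite(f"pics/{n}0.png",arm.capture(n)); c=arm.camera_info(n);print(n,np.round(c["mtx"],1).tolist(),np.round(c["camera_from_world"],3).tolist())
E
```

```text
pics
{'t': np.float64(0.0), 'q': array([ 1.041,  0.494,  1.346,  0.   ,  1.303, -0.095]), 'joint_vel': array([-0.001,  0.002, -0.001, -0.001,  0.001, -0.   ]), 'joint_torque': array([-6.0000e-03, -8.8218e+01, -3.8387e+01, -0.0000e+00,  1.0000e-02,
        0.0000e+00]), 'ee_pos': array([263.08 , 566.553, 244.699]), 'tcp_rot': array([ 0.216,  0.976, -0.001, -0.   ]), 'force': array([ 0.041, -0.546,  1.119]), 'ft_torque': array([-0.021, -0.031,  0.009]), 'grip_width': np.float64(85.233)}
scene [[509.4, 0.0, 319.2], [0.0, 509.4, 239.7], [0.0, 0.0, 1.0]] [[0.91, 0.414, -0.014, -330.796], [0.321, -0.726, -0.608, -119.297], [-0.262, 0.549, -0.794, 1402.138], [0.0, 0.0, 0.0, 1.0]]
side [[460.6, 0.0, 317.8], [0.0, 460.6, 241.2], [0.0, 0.0, 1.0]] [[0.887, -0.462, -0.02, -347.14], [-0.281, -0.504, -0.817, 121.648], [0.367, 0.73, -0.577, 956.574], [0.0, 0.0, 0.0, 1.0]]
```

View pics/scene0.png

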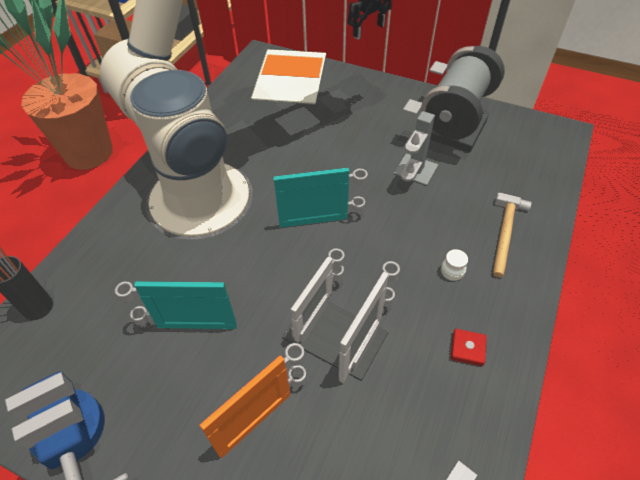

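View pics/side0.png

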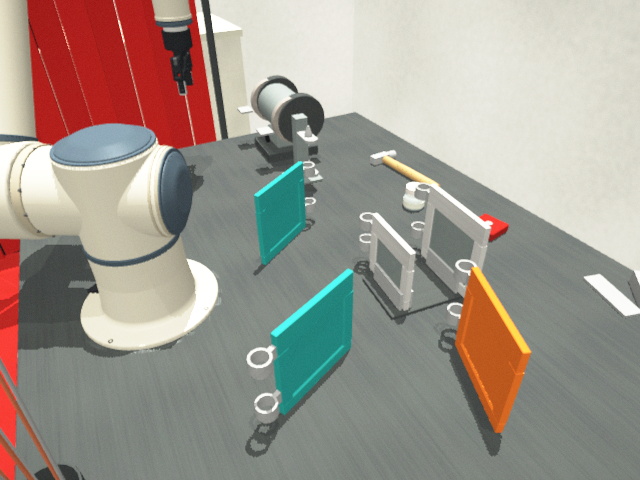

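Candidates by shape:
- Teal doors at scene (313,197) and (187,305), and the orange one at (250,405): wrong colour, not meant.
- Grey doors in the rack: left at (315,297) and right at (367,320). The right one looks larger with wider-spaced knuckles.

The post is at about (420,150). I'll confirm with one enlarged crop.

```bash
python3 - <<'E'
import cv2,numpy as np
a=cv2.imread("pics/scene0.png");b=cv2.imread("pics/side0.png")
A=cv2.resize(a[235:390,275:415],None,fx=3.8,fy=3.8,interpolation=cv2.INTER_CUBIC)[:589]
P=cv2.resize(a[100:190,390:445],None,fx=4,fy=4,interpolation=cv2.INTER_CUBIC)
Q=cv2.resize(b[105:185,280:335],None,fx=4,fy=4,interpolation=cv2.INTER_CUBIC)[:229]
C=np.zeros((590,780,3),np.uint8);C[:A.shape[0],:A.shape[1]]=A;C[:360,540:760]=P;C[361:590,540:760]=Q
cv2.imwrite("pics/c1.png",C)
B=cv2.resize(b[175:315,350:500],None,fx=4,fy=4,interpolation=cv2.INTER_CUBIC);cv2.imwrite("pics/c2.png",B)
E
```

```text
(no output)
```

View pics/c1.png

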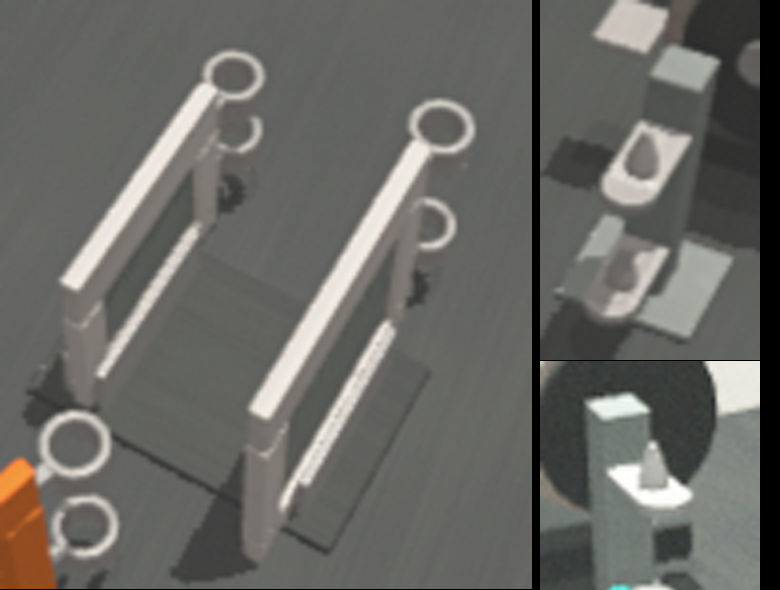

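View pics/c2.png

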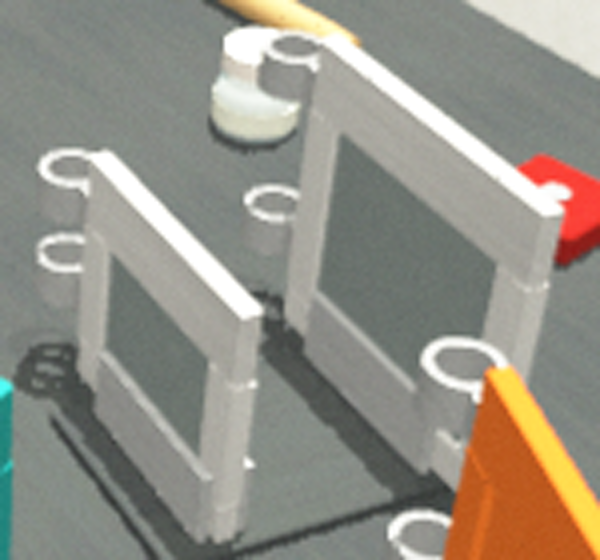

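The crop confirms it: the right grey door is larger, with knuckles far apart at crop (441,126) and (428,223), against a 55 mm spacing on the left one. Now I'll locate the door and the post.

```bash
cat >h.py <<'E'
from workcell import arm
import cv2,numpy as np
def cam(n,T=None):
    c=arm.camera_info(n);return np.array(c["mtx"]),np.array(c["camera_from_world"])
def plane(n,uv,z,c=None):
    K,T=c or cam(n);R,t=T[:3,:3],T[:3,3];o=-R.T@t;d=R.T@np.linalg.solve(K,[*uv,1]);return o+d*(z-o[2])/d[2]
def tri(views):
    P=[];
    A=[]
    for n,uv in views:
        K,T=cam(n) if isinstance(n,str) else n;M=K@T[:3]
        A+=[uv[0]*M[2]-M[0],uv[1]*M[2]-M[1]]
    x=np.linalg.svd(np.array(A))[2][-1];return x[:3]/x[3]
def pix(n,p,c=None):
    K,T=c or cam(n);q=K@(T[:3]@[*p,1]);return q[:2]/q[2]
E
python3 - <<'E'
from h import *
np.set_printoptions(precision=1,suppress=True)
S=lambda u,v:(275+u/3.8,235+v/3.8)
D=lambda u,v:(350+u/4,175+v/4)
P=lambda u,v:(390+(u-540)/4,100+v/4)
Q=lambda u,v:(280+(u-540)/4,105+(v-361)/4)
print("upper ring",plane("scene",S(441,126),168),plane("side",D(291,50),168),tri([("scene",S(441,126)),("side",D(291,50))]))
print("lower ring",plane("scene",S(428,223),68),plane("side",D(272,204),68),tri([("scene",S(428,223)),("side",D(272,204))]))
print("rail hinge",plane("scene",S(420,146),188),plane("side",D(326,45),188))
print("rail free",plane("scene",S(262,412),188),plane("side",D(549,213),188))
print("utip",plane("scene",P(643,135),185),plane("side",Q(653,442),185),tri([("scene",P(643,135)),("side",Q(653,442))]))
print("ufoot",plane("scene",P(642,172),155),plane("side",Q(653,487),155))
print("ltip",plane("scene",P(624,250),85),plane("scene",P(622,285),55))
print("posttop",plane("scene",P(682,66),192),plane("side",Q(618,405),192))
print("posttop corners side",*[plane("side",Q(*c),192) for c in((587,403),(632,396),(649,409),(601,417))])
print("small ring",plane("scene",S(234,75),plane and 128))
E
```

```text
upper ring [ 585.7 -126.5  168. ] [ 580.2 -128.4  168. ] [ 585.  -123.3  164. ]
lower ring [ 587.8 -125.6   68. ] [ 582.5 -126.1   68. ] [ 586.9 -122.    63.5]
rail hinge [ 582.8 -156.6  188. ] [ 574.1 -161.   188. ]
rail free [ 566.1 -330.4  188. ] [ 560.6 -330.9  188. ]
utip [508.2 269.3 185. ] [510.1 274.8 185. ] [508.  268.7 186.6]
ufoot [511.5 270.3 155. ] [507.2 271.2 155. ]
ltip [508.6 271.3  85. ] [511.7 270.   55. ]
posttop [512.1 334.1 192. ] [512.2 332.7 192. ]
posttop corners side [495.3 347.2 192. ] [528.3 343.7 192. ] [527.2 314.7 192. ] [492.1 317.7 192. ]
small ring [ 459.2 -113.9  128. ]
```

The door's hinge axis is about (584,-126.5), with yaw around -5.4°. The pin axis is about (509.5,270.5). I'll hover over the grip point (573,-244).

>>> send_rows:
  series:
    - [[0, 0, -3.5, 15, -40, 8], [0, 0, -3.5, 15, -40, 8], [0, 0, -3.5, 15, -40, 8], [0, 0, -3.5, 15, -40, 8], [0, 0, -3.5, 15, -40, 8], [0, 0, -3.5, 15, -40, 8], [0, 0, -3.5, 15, -40, 8], [0, 0, -3.5, 15, -40, 0], [0, 0, -3.5, 15, -40, 0], [0, 0, -3.5, 15, -40, 0], [0, 0, -3.5, 15, -40, 0], [0, 0, -3.5, 15, -40, 0], [0, 0, -3.5, 15, -40, 0], [0, 0, -3.5, 15, -40, 0], [0, 0, -3.5, 15, -40, 0], [0, 0, -3.5, 15, -40, 0], [0, 0, -3.5, 15, -40, 0], [0, 0, -3.5, 15, -40, 0], [0, 0, -3.5, 15, -40, 0], [0, 0, -3.5, 15, -40, 0]]

```text
schema error: expected 7 numbers
```

>>> send_rows:
  series:
    - [[0, 0, -3.5, 15, -40, 8, 1], [0, 0, -3.5, 15, -40, 8, 1], [0, 0, -3.5, 15, -40, 8, 1], [0, 0, -3.5, 15, -40, 8, 1], [0, 0, -3.5, 15, -40, 8, 1], [0, 0, -3.5, 15, -40, 8, 1], [0, 0, -3.5, 15, -40, 8, 1], [0, 0, -3.5, 15, -40, 0, 1], [0, 0, -3.5, 15, -40, 0, 1], [0, 0, -3.5, 15, -40, 0, 1], [0, 0, -3.5, 15, -40, 0, 1], [0, 0, -3.5, 15, -40, 0, 1], [0, 0, -3.5, 15, -40, 0, 1], [0, 0, -3.5, 15, -40, 0, 1], [0, 0, -3.5, 15, -40, 0, 1], [0, 0, -3.5, 15, -40, 0, 1], [0, 0, -3.5, 15, -40, 0, 1], [0, 0, -3.5, 15, -40, 0, 1], [0, 0, -3.5, 15, -40, 0, 1], [0, 0, -3.5, 15, -40, 0, 1]]

```text
t: 2.6
ee_pos: [565.8, -259.0, 298.0]
tcp_rot: [0.749, 0.662, -0.002, -0.004]
force: [0.6, 1.3, 0.3]
grip_width: 85.3
```

```bash
python3 - <<'E'
from h import *
np.set_printoptions(precision=2,suppress=True)
s=arm.read_state();print(s["t"],s["ee_pos"],s["tcp_rot"],s["q"])
cv2.imwrite("pics/w1.png",arm.capture("wrist"))
for n,uv,z in(("teal ring",(360,175),160),("teal rail L",(275,178),180),("bottL",(279,226),0),("bottR",(349,218),0),("bottle",(455,276),0)):print(n,plane("scene",uv,z))
p0=np.array([584,-126.5,168]);print("ring->",pix("wrist",p0)," railends",pix("wrist",[581,-154,188]),pix("wrist",[564,-333,188]))
E
```

```text
2.6 [ 565.82 -258.97  298.03] [ 0.75  0.66 -0.   -0.  ] [-0.52  0.45  1.27 -0.    1.43 -0.4 ]
teal ring [426.15 103.6  160.  ]
teal rail L [254.53  -3.99 180.  ]
bottL [249.78  -4.48   0.  ]
bottR [406.95  94.7    0.  ]
bottle [711.01  29.24   0.  ]
ring-> [322.29  -9.06]  railends [322.99  37.26] [332.64 336.45]
```

View pics/w1.png

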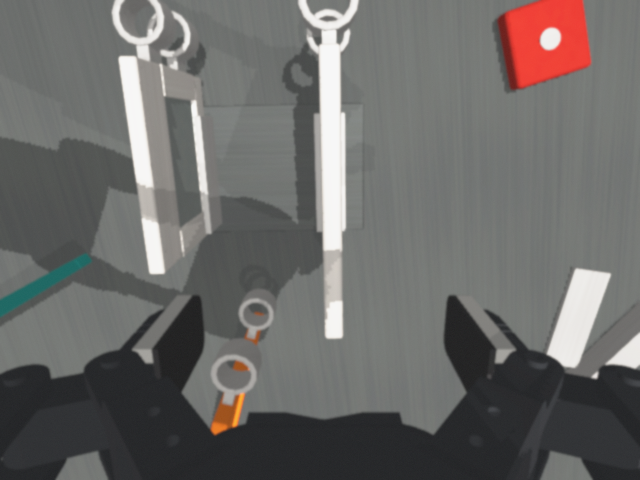

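```bash
python3 - <<'E'
from h import *
from scipy.spatial.transform import Rotation as R
np.set_printoptions(precision=2,suppress=True)
s=arm.read_state()
a,b=plane("wrist",(330,45),188),plane("wrist",(334.5,337),188);print(a,b,np.linalg.norm(a-b))
d=(a-b)/np.linalg.norm(a-b);print("door yaw",np.degrees(np.arctan2(-d[0],d[1])))
print("grip pt (mid rail)",(a+b)/2)
M=R.from_quat(s["tcp_rot"]).as_matrix();print(M);print("jaw",np.degrees(np.arctan2(M[1,1],M[0,1])))
print("orange ring",plane("scene",(294,352),160),plane("wrist",(255,313),160),plane("wrist",(234,373),160))
E
```

```text
[ 584.26 -158.29  188.  ] [ 565.16 -333.55  188.  ] 176.29994954268918
door yaw -6.217650138200933
grip pt (mid rail) [ 574.71 -245.92  188.  ]
[[ 0.13  0.99 -0.01]
 [ 0.99 -0.13  0.  ]
 [ 0.   -0.01 -1.  ]]
jaw -7.33821972428546
orange ring [ 483.64 -371.32  160.  ] [ 509.1  -323.29  160.  ] [ 484.66 -370.4   160.  ]
```

>>> send_rows:
  series:
    - [[-0.2, -0.45, 1.3, 8, 14, 0, 1], [0, 0, 0, 0, 0, 0, 1], [0, 0, 0, 0, 0, -25, 1], [0, 0, 0, 0, 0, -25, 1], [0, 0, 0, 0, 0, -20, 1], [0, 0, 0, 0, 0, 0, 1]]

```text
t: 3.4
ee_pos: [574.5, -246.0, 225.7]
tcp_rot: [0.742, 0.671, -0.0, 0.001]
force: [0.6, 0.1, 0.2]
grip_width: 85.0
```

```bash
python3 - <<'E'
from h import *
from scipy.spatial.transform import Rotation as R
np.set_printoptions(precision=2,suppress=True)
s=arm.read_state();M=R.from_quat(s["tcp_rot"]).as_matrix();print(s["ee_pos"],M[:,2],np.degrees(np.arctan2(M[1,1],M[0,1])))
im=arm.capture("wrist");cv2.imwrite("pics/w2.png",im)
g=im.min(2)
for v in range(80,400,40):
    r=np.where(g[v,230:430]>185)[0]+230
    if len(r):print(v,r.min(),r.max(),plane("wrist",((r.min()+r.max())/2,v),188)[:2])
E
```

```text
[ 574.54 -246.    225.71] [-0. -0. -1.] -5.763304153840181
80 302 330 [ 581.36 -164.12]
120 303 330 [ 579.97 -178.95]
160 303 337 [ 579.71 -194.69]
200 304 337 [ 578.19 -211.16]
240 305 329 [ 574.88 -228.37]
```

>>> send_rows:
  series:
    - [[0, 0, 0, -0.5, 0.5, -20, 1], [0, 0, 0, 0, 0, -20, 1], [0, 0, 0, 0, 0, -15, 1], [0, 0, 0, 0, 0, -9, 1], [0, 0, 0, 0, 0, 0, 1], [0, 0, 0, 0, 0, 0, -1], [0, 0, 0, 0, 0, 0, -1], [0, 0, 0, 0, 0, 0, -1], [0, 0, 0, 0, 0, 0, -1], [0, 0, 0, 0, 0, 0, -1], [0, 0, 0, 0, 0, 0, -1], [0, 0, 0, 0, 0, 0, -1], [0, 0, 0, 0, 0, 0, -1]]

```text
t: 5.08
ee_pos: [574.9, -245.9, 168.1]
tcp_rot: [0.741, 0.671, -0.0, 0.004]
force: [-1.9, -0.9, 0.3]
grip_width: 11.5
```

>>> send_rows:
  series:
    - [[0, 0, 0, 0, 0, 8, -1], [0, 0, 0, 0, 0, 12, -1], [0, 0, 0, 0, 0, 15, -1], [0, 0, 0, 0, 0, 15, -1], [0, 0, 0, 0, 0, 15, -1], [0, 0, 0, 0, 0, 15, -1], [0, 0, 0, 0, 0, 0, -1], [0, 0, 0, 0, 0, 0, -1]]

```text
t: 6.08
ee_pos: [575.3, -245.6, 254.2]
tcp_rot: [0.741, 0.671, 0.0, 0.005]
force: [0.0, -0.6, -6.0]
grip_width: 10.7
```

```bash
python3 - <<'E'
from h import *
np.set_printoptions(precision=2,suppress=True)
s=arm.read_state();print(s["ee_pos"],s["tcp_rot"],s["force"],s["grip_width"])
im=arm.capture("wrist");b=arm.capture("side")
cv2.imwrite("pics/v3.png",np.hstack([cv2.resize(im,(400,300)),cv2.resize(b[80:320,250:570],(400,300))]))
E
```

```text
[ 575.31 -245.64  254.24] [0.74 0.67 0.   0.  ] [ 0.04 -0.59 -5.96] 10.718943120339071
```

View pics/v3.png

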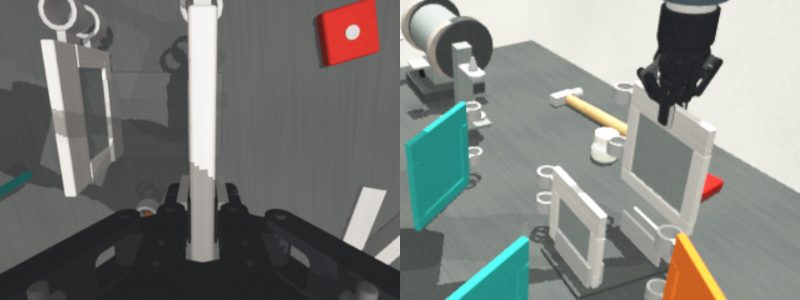

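Door held and lifted about 86 mm (6 N load, width 11); small door untouched. Now carry it to a point about 65 mm short of the post.

>>> send_rows:
  series:
    - [[0, 0, 0, -2, 15, 0, -1], [0, 0, 1, -5, 25, 0, -1], [0, 0, 1, -5, 30, 0, -1], [0, 0, 1, -5, 30, 0, -1], [0, 0, 1, -5, 30, 0, -1], [0, 0, 1, -5, 30, 0, -1], [0, 0, 1, -5, 30, 0, -1], [0, 0, 1, -5, 30, 0, -1], [0, 0, 1, -5, 30, 0, -1], [0, 0, 1, -5, 25, 0, -1], [0, 0, 1, -5, 20, 0, -1], [0, 0, 1, -3, 10, 0, -1], [0, 0, 0, 0, 0, 0, -1], [0, 0, 0, 0, 0, 0, -1], [0, 0, 0, 0, 0, 0, -1]]

```text
t: 8.05
ee_pos: [506.8, 84.3, 251.8]
tcp_rot: [0.665, 0.747, -0.0, 0.001]
force: [-0.0, -0.1, -6.6]
grip_width: 11.1
```

```bash
python3 - <<'E'
from h import *
from scipy.spatial.transform import Rotation as R
np.set_printoptions(precision=2,suppress=True)
s=arm.read_state();M=R.from_quat(s["tcp_rot"]).as_matrix();print(s["t"],s["ee_pos"],M[:,2],np.degrees(np.arctan2(M[1,1],M[0,1])),s["force"])
a=arm.capture("scene");b=arm.capture("side");w=arm.capture("wrist")
cv2.imwrite("pics/s4.png",a);cv2.imwrite("pics/d4.png",b);cv2.imwrite("pics/w4.png",w)
yaw=np.arctan2(M[1,1],M[0,1]);p=s["ee_pos"]+119.6*np.array([-np.sin(yaw),np.cos(yaw),0]);p[2]=s["ee_pos"][2]-160
for n in("scene","side","wrist"):print(n,p,pix(n,p+[0,0,160]),pix(n,p+[0,0,60]),"pin",pix(n,[509.5,270.5,185]))
A=cv2.resize(a[90:220,365:465],(400,520),interpolation=cv2.INTER_CUBIC);B=cv2.resize(b[95:225,255:355],(400,520),interpolation=cv2.INTER_CUBIC)
cv2.imwrite("pics/v4.png",np.hstack([A,B]))
E
```

```text
8.05 [506.77  84.28 251.82] [ 0. -0. -1.] 6.616332021949783 [-0.01 -0.06 -6.56]
scene [492.99 203.08  91.82] [404.56 127.21] [399.77 158.78] pin [416.41 133.6 ]
side [492.99 203.08  91.82] [314.14 109.89] [315.09 147.6 ] pin [308.76 125.81]
wrist [492.99 203.08  91.82] [319.9  -80.81] [321.74  13.17] pin [ 383.57 -195.89]
```

View pics/v4.png

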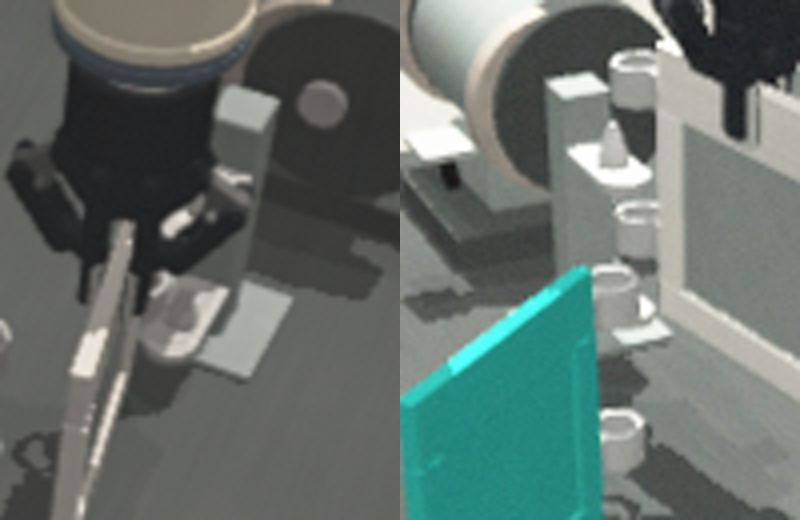

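Side view: upper ring at (313.5,110) and lower at (315,148). Both match the prediction within 1 px, and the door is plumb. Now align in x, lower to the insertion height (origin about 67), then slide in.

>>> send_rows:
  series:
    - [[0, 0, 0, 8, 0, -10, -1], [0, 0, 0, 8, 0, -10, -1], [0, 0, 0, 0, 0, -5, -1], [0, 0, 0, 0, 0, 0, -1], [0, 0, 0, 0, 0, 0, -1]]

```text
t: 8.82
ee_pos: [524.1, 83.8, 224.2]
tcp_rot: [0.665, 0.746, -0.001, 0.0]
force: [0.3, 0.2, -7.0]
grip_width: 11.2
```

>>> send_rows:
  series:
    - [[0, 0, 0, 0, 8, 2, -1], [0, 0, 0, 0, 12, 0, -1], [0, 0, 0, 0, 12, 0, -1], [0, 0, 0, 0, 12, 0, -1], [0, 0, 0, 0, 12, 0, -1], [0, 0, 0, 0, 8, 0, -1], [0, 0, 0, 0, 0, 0, -1], [0, 0, 0, 0, 0, 0, -1]]

```text
t: 9.82
ee_pos: [523.9, 153.4, 227.0]
tcp_rot: [0.665, 0.747, -0.0, 0.001]
force: [-0.1, 0.0, -6.8]
grip_width: 11.3
```

```bash
python3 - <<'E'
from h import *
from scipy.spatial.transform import Rotation as R
np.set_printoptions(precision=2,suppress=True)
s=arm.read_state();M=R.from_quat(s["tcp_rot"]).as_matrix();print(s["t"],s["ee_pos"],M[:,2],np.degrees(np.arctan2(M[1,1],M[0,1])),s["force"])
a=arm.capture("scene");b=arm.capture("side")
yaw=np.arctan2(M[1,1],M[0,1]);p=s["ee_pos"]+119.6*np.array([-np.sin(yaw),np.cos(yaw),0]);p[2]=s["ee_pos"][2]-160
for n in("scene","side"):print(n,p,pix(n,p+[0,0,160]),pix(n,p+[0,0,60]),"pin",pix(n,[509.5,270.5,185]))
A=cv2.resize(a[90:190,370:450],(400,500),interpolation=cv2.INTER_CUBIC);B=cv2.resize(b[85:185,275:355],(400,500),interpolation=cv2.INTER_CUBIC)
cv2.imwrite("pics/v5.png",np.hstack([A,B]))
E
```

```text
9.825 [523.9  153.44 227.  ] [ 0. -0. -1.] 6.643786742497706 [-0.07  0.   -6.79]
scene [510.06 272.24  67.  ] [419.23 119.85] [413.74 150.59] pin [416.41 133.6 ]
side [510.06 272.24  67.  ] [308.15 110.22] [309.32 145.8 ] pin [308.76 125.81]
```

View pics/v5.png

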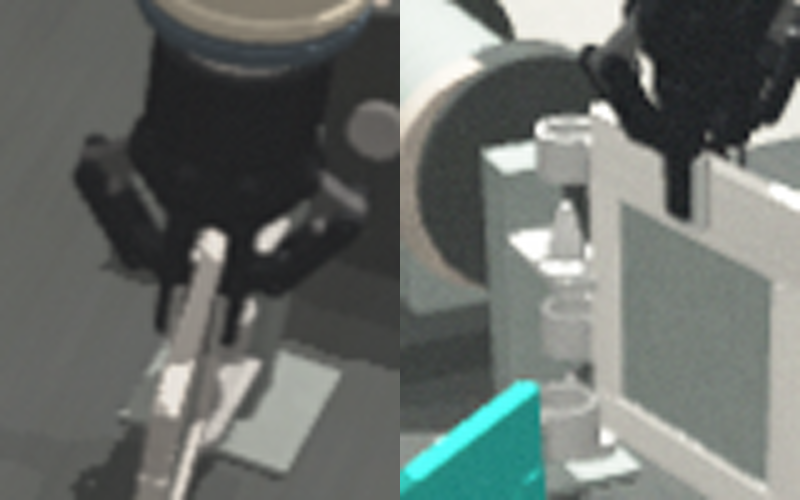

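Side view: ring centre (307.8,110.4) lies over pin tip (308.2,125.4), within about 1–2 mm. I'll lower gently and watch the force.

>>> send_rows:
  series:
    - [[0, 0, 0, -0.3, -1.2, -5, -1], [0, 0, 0, 0, 0, -6, -1], [0, 0, 0, 0, 0, -6, -1], [0, 0, 0, 0, 0, -5, -1], [0, 0, 0, 0, 0, -4, -1], [0, 0, 0, 0, 0, 0, -1]]

```text
t: 10.68
ee_pos: [523.4, 151.2, 198.7]
tcp_rot: [0.665, 0.746, -0.001, 0.0]
force: [-0.9, -0.2, -6.7]
grip_width: 11.2
```

>>> send_rows:
  series:
    - [[0, 0, 0, 0, 0, -4, -1], [0, 0, 0, 0, 0, -4, -1], [0, 0, 0, 0, 0, -3, -1], [0, 0, 0, 0, 0, 0, -1]]

```text
t: 11.18
ee_pos: [523.5, 151.8, 187.4]
tcp_rot: [0.665, 0.746, 0.0, 0.0]
force: [-2.3, 2.5, -3.9]
grip_width: 11.2
```

Light contact: the pin pushes the door towards -x/+y. I'll follow it while lowering.

>>> send_rows:
  series:
    - [[0, 0, 0, -0.8, 0.8, -2, -1], [0, 0, 0, 0, 0, -2, -1], [0, 0, 0, 0, 0, 0, -1]]

```text
t: 11.55
ee_pos: [522.7, 152.8, 183.2]
tcp_rot: [0.665, 0.746, 0.0, 0.0]
force: [0.4, 2.4, -5.3]
grip_width: 11.1
```

>>> send_rows:
  series:
    - [[0, 0, 0, 0, 0.8, -2, -1], [0, 0, 0, 0, 0, -2, -1], [0, 0, 0, 0, 0, 0, -1]]

```text
t: 11.92
ee_pos: [523.0, 153.3, 179.1]
tcp_rot: [0.665, 0.746, 0.0, 0.001]
force: [-0.5, 0.5, -3.3]
grip_width: 11.0
```

>>> send_rows:
  series:
    - [[0, 0, 0, 0, 0, -1.5, -1], [0, 0, 0, 0, 0, 0, -1], [0, 0, 0, 0, 0, 0, -1]]

```text
t: 12.3
ee_pos: [523.2, 153.1, 177.9]
tcp_rot: [0.665, 0.746, 0.0, 0.001]
force: [-0.6, -0.1, -2.1]
grip_width: 11.0
```

```bash
python3 - <<'E'
from h import *
np.set_printoptions(precision=2,suppress=True)
s=arm.read_state();print(s["t"],s["ee_pos"],s["force"])
b=arm.capture("side")
yaw=np.radians(6.65);p=s["ee_pos"]+119.6*np.array([-np.sin(yaw),np.cos(yaw),0]);p[2]=20
print(p,[pix("side",[509.5,270.5,z]) for z in(180,80)])
cv2.imwrite("pics/v6.png",cv2.resize(b[85:205,265:365],(500,600),interpolation=cv2.INTER_CUBIC))
E
```

```text
12.3 [523.16 153.09 177.87] [-0.65 -0.13 -2.09]
[509.31 271.88  20.  ] [array([308.82, 127.6 ]), array([309.94, 161.71])]
```

View pics/v6.png

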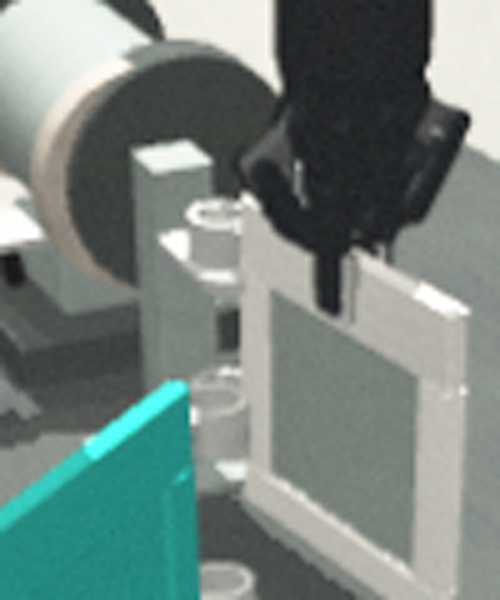

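Upper ring at (308.2,127.6) matches the seated prediction (308.8,127.6) and rests on the bracket. One more press, then open and withdraw.

>>> send_rows:
  series:
    - [[0, 0, 0, 0, 0, -1.5, -1], [0, 0, 0, 0, 0, 0, -1], [0, 0, 0, 0, 0, 0, -1]]

```text
t: 12.72
ee_pos: [523.4, 152.9, 176.6]
tcp_rot: [0.665, 0.746, 0.0, 0.001]
force: [0.1, -1.0, 1.3]
grip_width: 11.1
```

>>> send_rows:
  series:
    - [[0, 0, 0, 0, 0, 0, -0.5], [0, 0, 0, 0, 0, 0, 0], [0, 0, 0, 0, 0, 0, 0.5], [0, 0, 0, 0, 0, 0, 0.5], [0, 0, 0, 0, 0, 0, 0.5], [0, 0, 0, 0, 0, 0, 0.5], [0, 0, 0, 0, 0, 10, 0.5], [0, 0, 0, 0, 0, 20, 0.5], [0, 0, 0, 0, 0, 25, 0.5], [0, 0, 0, 0, 0, 25, 0.5], [0, 0, 0, 0, 0, 25, 0.5], [0, 0, 0, 0, 0, 25, 0.5], [0, 0, 0, 0, 0, 0, 0.5], [0, 0, 0, 0, 0, 0, 0.5]]

```text
t: 14.48
ee_pos: [523.3, 153.2, 315.0]
tcp_rot: [0.665, 0.746, 0.002, 0.002]
force: [-0.4, -0.6, -1.0]
grip_width: 64.0
```

```bash
python3 - <<'E'
from h import *
s=arm.read_state();print(s["t"],s["ee_pos"],s["force"],s["grip_width"])
a=arm.capture("scene");b=arm.capture("side")
A=cv2.resize(a[90:390,260:460],(400,600),interpolation=cv2.INTER_CUBIC);B=cv2.resize(b[85:205,265:345],(400,600),interpolation=cv2.INTER_CUBIC)
cv2.imwrite("pics/v7.png",np.hstack([A,B]))
E
```

```text
14.475 [523.3257447  153.16817565 315.03744776] [-0.36002402 -0.5921996  -1.01610035] 64.00399742540102
```

View pics/v7.png

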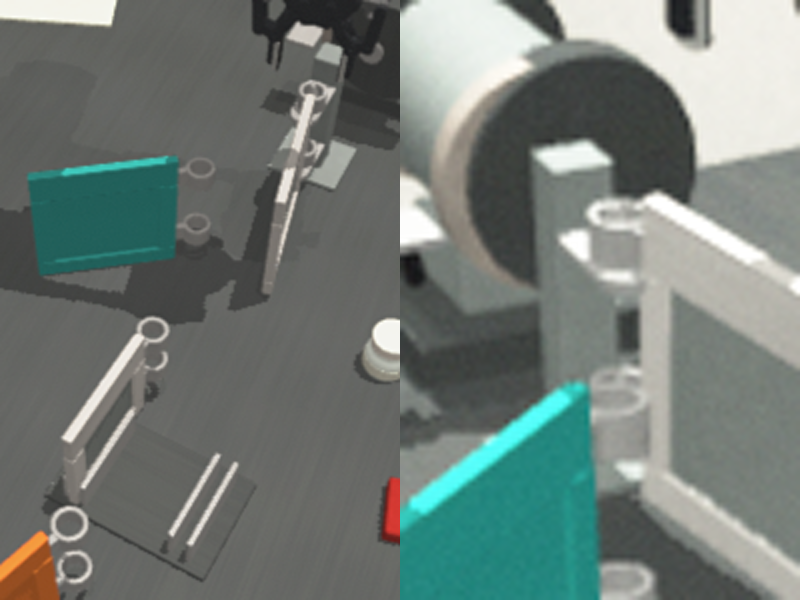

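The door hangs on both pins (upper ring at side (308,128), as when seated). The gripper is clear above it and the small door still stands in its slot. Handing in.

```bash
python3 -c "
from workcell import arm
arm.finish_job();print(arm.read_state()['t'])"
```

```text
the job is handed in; nothing more can be done
the job is handed in; nothing more can be done
```

The larger grey door is hanging on both pins of the post by the grinder, and I handed the job in at about 14.5 s of the 48 s allowed. `finish_job` gives no verdict, so this rests on my own checks.

- **What I did:** I gripped the top rail from above, lifted the door out of the rack and brought it in level, 47 mm above its hung height. I lowered both knuckles onto the pins while still holding it. I pressed down until the post carried its weight (vertical force went from about -6.8 N to +1.3 N), then opened the gripper and withdrew upward.
- **Last checks:** The upper ring was at side-view pixel (308,128), against (308.8,127.6) predicted for fully seated. By my estimate the hinge axis was within about 1.5 mm of the pins. The gripper stands clear at z 315, and the small door appears not to have moved from its slot.
- **Not fully settled:** The two fixed cameras had disagreed by about 5 mm on some points at the start. There was light side contact of about 3 N as the knuckles met the pins, which I cleared with shifts of about 1 mm. I judged the door at rest from a single picture after letting go and did not measure its speed.

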